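Push the cover-glass boxes home and bolt them in

ROBOT

A 6-joint arm with a two-finger parallel gripper is mounted at the origin on a cart in front of the work surface, level with it; the furniture and walls round the work are solid. World frame = base frame: x ahead of the robot, y to its left, z up, the work surface at z = 0. Lengths are in m, angles in rad, forces in N, time in s.
With the tool pointing down it reaches from about 0.375 to 0.9 m from the base axis. Payload 3.1 kg.
Tool frame: the origin (TCP) lies at the centre of the arm's flange, where the gripper is bolted on; the fingertips stand tip_reach ahead of it and the grasp point (between the pads) lies 164 mm ahead of it (tip_reach is the distance from the TCP to the fingertips, in m); z points along the fingers, y is the direction in which the jaws open and shut (so a half turn about z gives the same grasp; the last joint's range is limited). The gripper opens to 87 mm and grips with 3 to 60 N. Pads are 19 mm wide; open, the fingers measure 117 mm over their backs; the gripper's body (75 mm by 190 mm) begins 51 mm behind the grasp point.
Start: joints at [1.103, 0.527, 1.433, -0, 1.181, -0.178], TCP at [0.179, 0.599, 0.405] pointing down, gripper open.
Joint ranges: [-3.08, 3.08], [-0.75, 2.2], [0.22, 2.44], [-1.43, 4.57], [0, 2.65], [-2.85, 2.85]. Speed limits (rad/s): [2.79, 2.79, 3.14, 3.14, 3.14, 3.14].

INTERFACE

Orientations are given as a unit quaternion [x, y, z, w].
In Python, from rig import get_obs, camera, hand_in, tip_reach gives the robot as it stands. The module is installed in compiled form; this text tells all that it offers.
- The arm moves only by the tool servo_tool, never from a script. Its argument "steps" is one flat list of numbers, 5 for each row, row after row: the finger opening in m, from 0 to 0.087, then the shift along the tool's x, y, z in m, then the turn about the tool's z in rad. A call has 1 to 12 rows; each row is the pose to reach, as a shift and turn from the pose commanded when the call began, along the tool's axes at that moment; what a row does not reach only later rows make up. A row lasts 1/8 s, in which the tool goes at most 62.5 mm and 10.7 degrees, less where a joint would pass 70% of its speed; a pose out of reach is approached as far as the arm can. A call with a gripper value outside its range is refused whole. The fingers move at their own pace and stop on an object; "force" is the grip in N (left out, the last holds). Time passes only in rows, so rows that repeat a pose let the fingers close. It gives the time, the measured TCP pose, the force and the opening at its end, in the units of the state.
- get_obs(): the state, without advancing time (a new reading comes with each control period).
- camera(name): name is "scene" or "side" or "wrist"; returns a dict with "pixels" (384x512x3 uint8, blue, green, red), "vertical_fov" (degrees; the focal length in pixels is half the picture's height over the tangent of half this angle, whatever the lens; pixels are square), "cx", "cy" (the principal point, pixels), "T" (4x4, takes a point from camera to world coordinates). Camera axes: x right, y up, looking along -z (the intrinsics and any distortion apply to the point x, -y, -z); pixel columns grow to the right and rows downward; lengths in m; the calibration is good to about 2 mm. The wrist camera is an equidistant fisheye: a pixel r from the principal point sees the ray r / f radians off the axis. A picture is of the moment at which its call begins. There is no depth.
- hand_in(): hands the job in, once; it reports no verdict.
The state is a dict: "time": time; "q": joint angles; "joint_velocities": joint speeds; "joint_torque": joint torques, N m; "position": TCP position; "tool_rot": TCP orientation; "ft_force": force on the tool from outside, world axes, zero at the start; "moment": the same for the moment, N m; "grip_width": finger opening in m.
Only numpy, scipy, OpenCV 4.12 (cv2) and the standard library are available. Lean on these libraries where they do the work, as an engineer would, in place of code of your own. Each camera call takes 0.05 s, during which the arm holds its last target.

TASK

Four small white boxes of cover glasses stand as a touching row in the aluminium feed rail. With a fingertip on the last box, push the whole row along the rail as one train until the leading box rests against the blue end stop, then push the red-headed keeper bolt fully in behind the row. Only push: lift no box, keep the row together, and leave the other things on the table alone.

Things in the scene. Friction and masses are not known exactly. Their poses are not given: they have to be found in the camera images.
- feed_rail: aluminium U-channel fixed to the table. Origin at table height on its centre line; its +x axis runs along the rail towards the end stop, +y across it to the left, away from the keeper bolt's red head, z up. The channel runs from x = -110 mm (open end) to the face of the blue end stop (28 mm high) at x = +130 mm; inner width 66 mm, floor 3 mm and side wall tops 9 mm above the table. A blue guide bridge 26 mm high stands over the wall at x -25 to +16, y -56 to -38 mm
- keeper_head (a point): centre of the outer face of the keeper bolt's red round head (26 mm across, 8 mm thick, axis level along the rail's y), 19 mm above the table; axes as the rail's. Drawn back it lies at about y = -103 mm, x = -4.5 mm of the rail; pushing on this face along the rail's +y slides the bolt in
- keeper (a joint): travel of the keeper bolt in m: 0 drawn back clear of the channel, 0.028 fully in, where its steel bar (10 mm wide along the rail, 11 to 19 mm above the table) stands across 22 mm of the channel just behind the last box. Friction about 1.5 N; stays where left; the bar cannot pass while a box is in its way
- box_1: white box of cover glasses, 30 mm along the rail, 63 mm across it, 23 mm high (solid for its lower 18 mm), 60 g give or take a third; leading box, nearest the stop. Origin at the centre of its underside, which rests on the channel floor 3 mm above the table; x along the rail towards the stop, z up
- box_2: white box of cover glasses, 30 mm along the rail, 63 mm across it, 23 mm high (solid for its lower 18 mm), 60 g give or take a third; second in the row. Origin at the centre of its underside, which rests on the channel floor 3 mm above the table; x along the rail towards the stop, z up
- box_3: white box of cover glasses, 30 mm along the rail, 63 mm across it, 23 mm high (solid for its lower 18 mm), 60 g give or take a third; third in the row. Origin at the centre of its underside, which rests on the channel floor 3 mm above the table; x along the rail towards the stop, z up
- box_4: white box of cover glasses, 30 mm along the rail, 63 mm across it, 23 mm high (solid for its lower 18 mm), 60 g give or take a third; last box, at the open end of the rail: the one to push, on its face that looks along the rail's -x. Origin at the centre of its underside, which rests on the channel floor 3 mm above the table; x along the rail towards the stop, z up
- dropper_bottle: bystander: amber dropper bottle, 33 mm across, 100 mm tall; loose. Origin at the centre of its underside
- oil_bottle: bystander: small yellowish bottle with a black cap, 30 mm across, 72 mm tall; loose. Origin at the centre of its underside
- teal_jar: bystander: teal jar with a white lid, 52 mm across, 80 mm tall; loose. Origin at the centre of its underside
- tape_roll: bystander: roll of cream tape lying flat, 56 mm across, 18 mm high; loose. Origin at the centre of its underside
- loupe: bystander: round black loupe, 36 mm across, 27 mm high; loose. Origin at the centre of its underside
- marker: bystander: black marker pen lying flat, 138 mm long, 14 mm thick; loose. Origin at the centre of its underside
Things that resemble listed ones, but are neither listed nor needed, are in the scene too. Leave any yellow look-alike of the box_1 alone.

How it is judged:
By the outcome, as a careful person would: the job done as asked, in the order asked, and still so for the second after the job is handed in, with the robot touching nothing.
It also fails if it takes over 43 s, if anything falls off the work surface, if the arm or the gripper's body presses on something with over 40 N, if the wrist force passes 120 N, or if a joint passes its speed limit or range.

## Working session

There is one attempt and no reset: what is moved stays moved. The work goes in short steps, Python scripts to look and compute and a tool call to move; the robot and the scene stay as the last step left them, time stands still between calls to the robot, and variables do not carry over. Pictures are saved under pics/ and viewed, and the job is handed in when it is done.

Besides the shell and the picture viewer there is one more tool, called as name(argument=value, ...), one argument or row to a line, values as JSON. servo_tool: Moves the arm, as the interface text tells. Its arguments: {"type":"object","properties":{"steps":{"type":"array"},"force":{"type":"number"}},"required":["steps"]}

```bash
mkdir -p pics; ls
python3 - <<'E'
from rig import get_obs,camera,tip_reach
import cv2,numpy as np
print(tip_reach, get_obs())
for n in ("scene","side","wrist"):
    c=camera(n); cv2.imwrite(f"pics/{n}0.png",c["pixels"]); print(n,c["vertical_fov"],c["cx"],c["cy"],np.round(c["T"],4).tolist(),[k for k in c])
E
```

```text
pics
0.1822 {'time': 0.0, 'q': array([ 1.10252479e+00,  5.28460674e-01,  1.43392293e+00, -1.86909524e-05,
        1.18136831e+00, -1.78530916e-01]), 'joint_velocities': array([-0.0012686 , -0.00034473,  0.00124232,  0.00081436,  0.00243735,
        0.00062738]), 'joint_torque': array([ 1.17392491e-05, -4.40032017e+01, -1.76598877e+01,  6.32483815e-02,
        5.80995844e-02, -1.48583476e-04]), 'position': array([0.17839676, 0.59863393, 0.40376802]), 'tool_rot': array([ 1.44360495e-01,  9.89524574e-01, -1.02640801e-03, -3.34905152e-04]), 'ft_force': array([-0.20345378,  1.28281029, -0.51331684]), 'moment': array([-0.01275446,  0.0208864 ,  0.01414947]), 'grip_width': 0.08728597307492385}
scene 45.970846448891386 259.14823060820885 190.54982016976663 [[0.8732, 0.2555, -0.4151, 0.1836], [-0.4874, 0.4664, -0.7382, -0.6413], [0.005, 0.8469, 0.5318, 0.5814], [0.0, 0.0, 0.0, 1.0]] ['pixels', 'vertical_fov', 'cx', 'cy', 'T']
side 42.16079632837652 261.70234269308537 189.34632659665084 [[-0.8455, 0.2142, -0.4891, -0.0074], [-0.5339, -0.3477, 0.7707, 1.0544], [-0.005, 0.9128, 0.4084, 0.5592], [0.0, 0.0, 0.0, 1.0]] ['pixels', 'vertical_fov', 'cx', 'cy', 'T']
wrist 65.70646984690485 254.21324099527027 194.00277351096426 [[0.2852, -0.9136, -0.2899, 0.0985], [0.9585, 0.2709, 0.0892, 0.6216], [-0.003, -0.3033, 0.9529, 0.3832], [0.0, 0.0, 0.0, 1.0]] ['pixels', 'vertical_fov', 'cx', 'cy', 'T']
```

View pics/scene0.png

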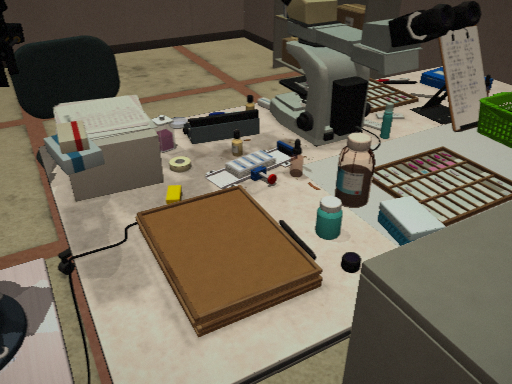

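View pics/side0.png

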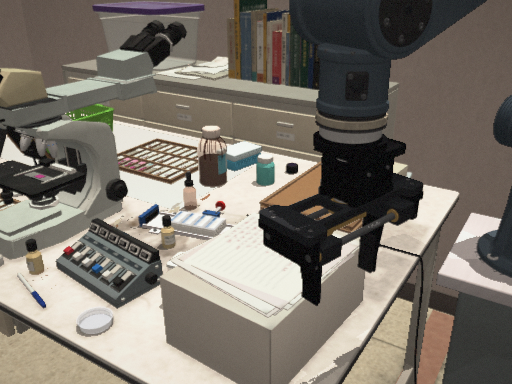

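View pics/wrist0.png

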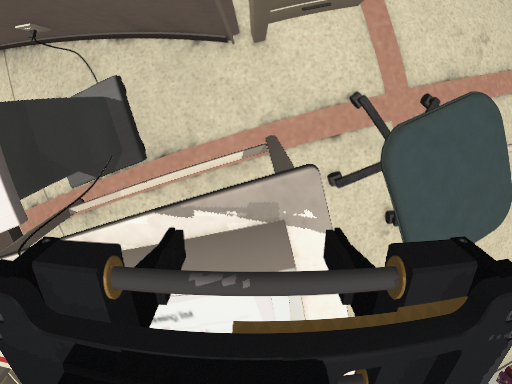

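The scene view shows the rail around (255,165) with the white boxes, the end stop near (288,147) and the red head at (272,179). I'll enlarge these.

Run:
```python
import cv2
a=cv2.imread("pics/scene0.png")[125:205,190:330]; cv2.imwrite("pics/s1.png",cv2.resize(a,None,fx=5.7,fy=5.7,interpolation=cv2.INTER_CUBIC))
a=cv2.imread("pics/side0.png")[170:260,120:250]; cv2.imwrite("pics/d1.png",cv2.resize(a,None,fx=6,fy=6,interpolation=cv2.INTER_CUBIC))
```

```text
(no output)
```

View pics/s1.png

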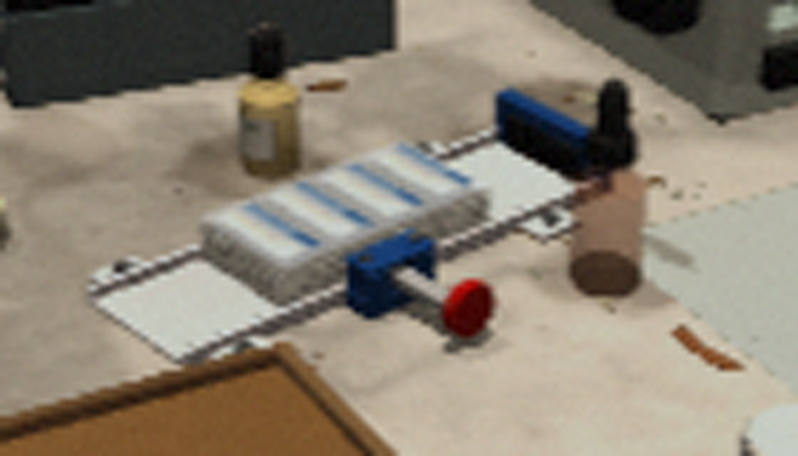

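View pics/d1.png

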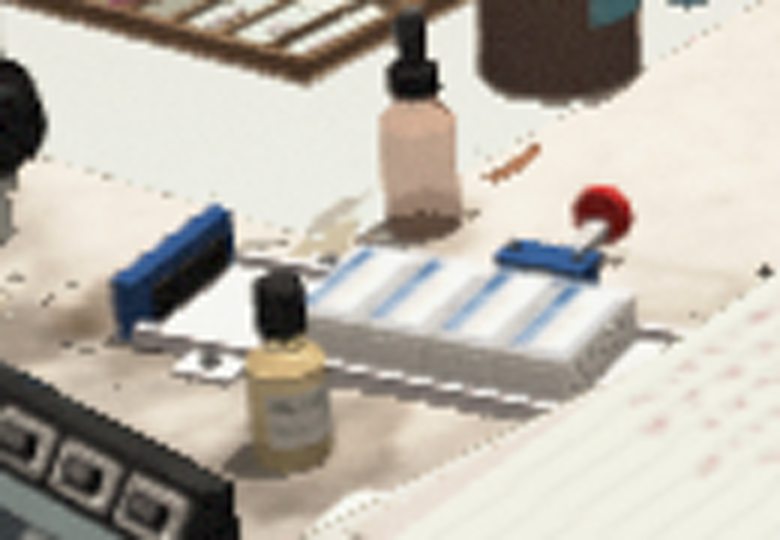

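```bash
cat > h.py <<'E'
import numpy as np,cv2
from scipy.optimize import least_squares
import json
CAL={"scene":(45.970846448891386,259.14823,190.54982,[[0.8732,0.2555,-0.4151,0.1836],[-0.4874,0.4664,-0.7382,-0.6413],[0.005,0.8469,0.5318,0.5814],[0,0,0,1]]),
"side":(42.16079632837652,261.70234,189.34633,[[-0.8455,0.2142,-0.4891,-0.0074],[-0.5339,-0.3477,0.7707,1.0544],[-0.005,0.9128,0.4084,0.5592],[0,0,0,1]])}
def proj(n,P):
    fov,cx,cy,T=CAL[n];T=np.array(T);f=192/np.tan(np.radians(fov/2))
    p=T[:3,:3].T@(np.asarray(P)-T[:3,3]); return np.array([cx+f*p[0]/-p[2],cy-f*p[1]/-p[2]])
def ray(n,u,v,z):
    fov,cx,cy,T=CAL[n];T=np.array(T);f=192/np.tan(np.radians(fov/2))
    d=T[:3,:3]@np.array([(u-cx)/f,-(v-cy)/f,-1]);o=T[:3,3];return o+d*(z-o[2])/d[2]
def S(x,y):return (x/5.7+190,y/5.7+125)
def D(x,y):return (x/6+120,y/6+170)
E
python3 - <<'E'
from h import *
pts=[("scene",S(470,309),(-4.5,-103,19),0),
("scene",S(182,360),(-110,-34,9),0),("scene",S(92,293),(-110,34,9),0),
("scene",S(205,222),(0,31.5,26),1),("scene",S(288,264),(0,-31.5,26),1),("scene",S(405,145),(120,31.5,26),1),("scene",S(490,188),(120,-31.5,26),1),
("side",D(570,358),(0,31.5,26),1),("side",D(635,293),(0,-31.5,26),1),("side",D(365,245),(120,-31.5,26),1),("side",D(603,214),(-4.5,-97,19),0)]
def P(p,r,m):
    c,s=np.cos(p[2]),np.sin(p[2]); x=r[0]/1e3+m*p[3];y=r[1]/1e3
    return np.array([p[0]+c*x-s*y,p[1]+s*x+c*y,r[2]/1e3])
f=lambda p:np.concatenate([proj(n,P(p,r,m))-np.array(uv) for n,uv,r,m in pts])
i=ray("scene",*S(340,215),.026);j=ray("scene",*S(560,190),.003);print(i,j)
r=least_squares(f,[i[0],i[1],np.arctan2(j[1]-i[1],j[0]-i[0]),-.06],loss="soft_l1")
print(r.x,np.degrees(r.x[2]));print(np.round(f(r.x).reshape(-1,2),1))
p=r.x
for nm,q in dict(head=(-4.5,-103,19),open=(-110,0,3),stop=(130,0,3),box4back=(p[3]*1e3,0,12)).items(): print(nm,P(p,q,0),np.hypot(*P(p,q,0)[:2]))
for n,uv,nm in [("scene",S(265,172),"oil"),("scene",S(603,290),"drop"),("scene",(330,232),"jar"),("scene",(180,166),"tape"),("scene",(174,200),"yellow")]:
    w=ray(n,*uv,0);d=w-P(p,(0,0,0),0);c,s=np.cos(p[2]),np.sin(p[2]);print(nm,w,"rail",c*d[0]+s*d[1],-s*d[0]+c*d[1])
E
```

```text
[0.66104416 0.25818645 0.026     ] [0.78435985 0.26712915 0.003     ]
[ 0.65971419  0.26595404  0.20622487 -0.04961646] 11.815814569281091
[[ 1.1  0.9]
 [-0.2 -1. ]
 [-0.8 -0.1]
 [-1.  -0.8]
 [-0.1  1.2]
 [-0.7 -1.2]
 [ 0.3 -0.4]
 [-0.4 -0.5]
 [ 0.3 -1.9]
 [-0.1 -1.7]
 [-0.  -0.4]]
head [0.67640046 0.16421506 0.019     ] 0.6960489741356714
open [0.55204499 0.24342975 0.003     ] 0.603333834640602
stop [0.78695961 0.29257365 0.003     ] 0.8395860672317768
box4back [0.61114906 0.25579426 0.012     ] 0.6625208510561144
oil [0.67201768 0.35591142 0.        ] rail 0.03046302653697964 0.08553192502405875
drop [0.7536066  0.18228659 0.        ] rail 0.07477064815921483 -0.10112060056177864
jar [ 0.68839304 -0.04974743  0.        ] rail -0.036573824220062404 -0.3148844936145533
tape [0.51359944 0.37247591 0.        ] rail -0.12120663222976834 0.1341841439706545
yellow [0.44292256 0.22500742 0.        ] rail -0.22058249296423002 0.004312612448931198
```

Fit residuals are about 1–2 px, so the rail yaw is about 11.8°, its origin is about (0.660, 0.266), and the row's back face sits at rail x ≈ −50 mm. I'll move high over the open end with the jaw axis along the rail and the fingers closing, then refine with the wrist camera.

servo_tool(
  steps=[0,-0.03,-0.014,0,0.06,0,-0.08,-0.038,0,0.18,0,-0.135,-0.064,0,0.31,0,-0.19,-0.09,0,0.44,0,-0.25,-0.118,0,0.57,0,-0.31,-0.146,0,0.7,0,-0.365,-0.172,0.01,0.83,0,-0.42,-0.198,0.03,0.95,0,-0.46,-0.217,0.06,1.03,0,-0.476,-0.2245,0.09,1.075,0,-0.4765,-0.2246,0.105,1.075,0,-0.4765,-0.2246,0.105,1.075],
  force=20,
)

```text
time: 1.65
position: [0.5699, 0.248, 0.2985]
tool_rot: [0.63, 0.776, -0.001, -0.001]
ft_force: [-0.9, 0.3, 0.4]
grip_width: 0.0005
```

Run:
```python
from rig import get_obs,camera
import cv2,numpy as np
o=get_obs();print(o["position"],o["tool_rot"],o["q"])
for n in ("scene","wrist","side"):
    c=camera(n); cv2.imwrite(f"pics/{n}2.png",c["pixels"])
    if n=="wrist":
        print(c["vertical_fov"],c["cx"],c["cy"],c["T"].tolist()); cv2.imwrite("pics/wrist2b.png",cv2.resize(c["pixels"],None,fx=1.5,fy=1.5,interpolation=cv2.INTER_CUBIC))
    if n=="scene":
        cv2.imwrite("pics/s2.png",cv2.resize(c["pixels"][90:210,190:330],None,fx=5,fy=5,interpolation=cv2.INTER_CUBIC))
```

```text
[0.56993048 0.24796161 0.29848925] [ 0.63023227  0.77640432 -0.00139485 -0.0012952 ] [2.30749454e-01 6.54106926e-01 1.53126849e+00 4.18499712e-04
 9.60008726e-01 2.34200773e-02]
65.70646984690485 254.21324099527027 194.00277351096426 [[0.97840049054187, -0.19735100413983947, -0.061522851627870766, 0.5533158887812335], [0.20671344047623344, 0.9319893368478148, 0.29776740843894944, 0.32942207529250417], [-0.0014260553658986, -0.3040533788119555, 0.9526539293988799, 0.2790566189511051], [0.0, 0.0, 0.0, 1.0]]
```

View pics/wrist2b.png

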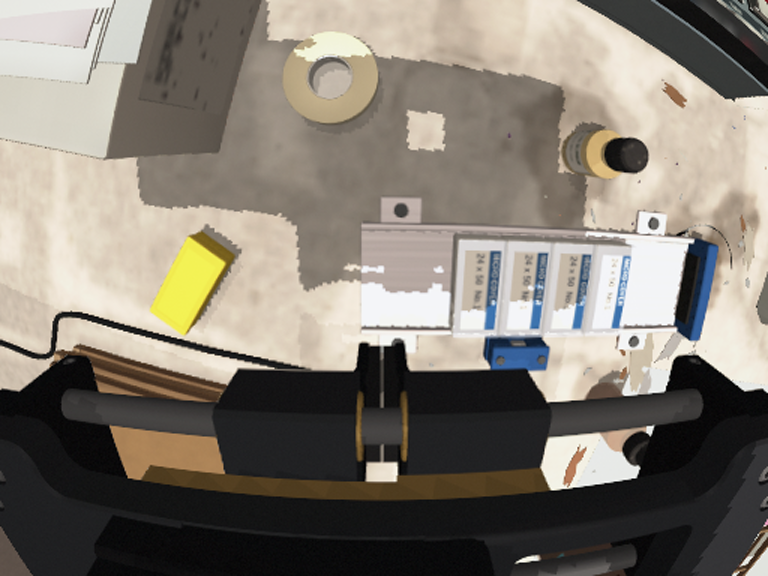

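View pics/s2.png

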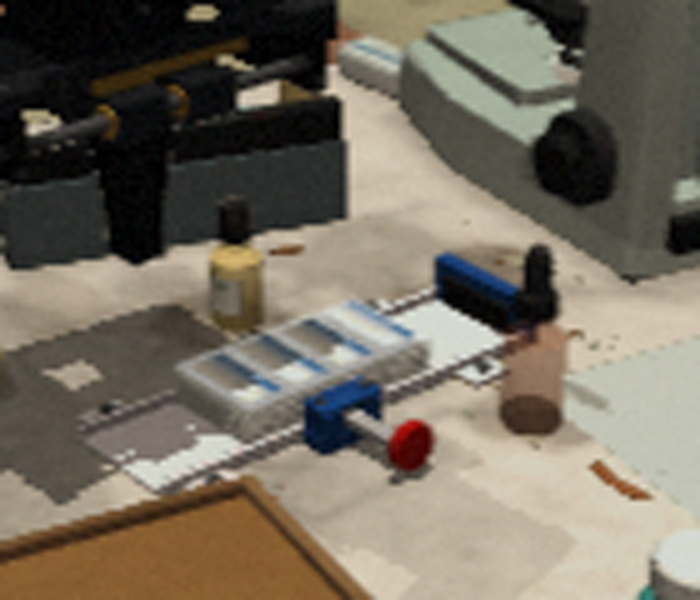

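View pics/side2.png

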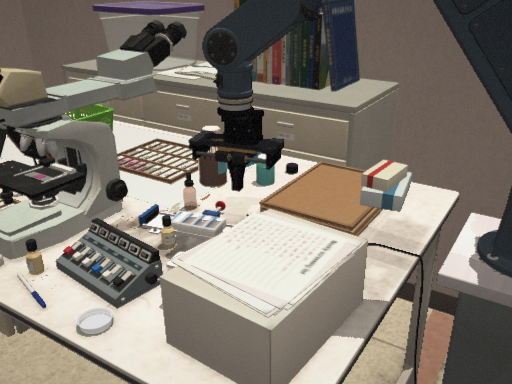

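The wrist view shows the rail clearly: open end at x≈362 (1.5× picture), box 4's rear edge at x≈455, stop face near 690. The side view shows the gripper above the rail with nothing in its way. Measuring from an enlarged crop.

Run:
```python
import cv2
a=cv2.imread("pics/wrist2.png")[130:255,230:490]; cv2.imwrite("pics/w2.png",cv2.resize(a,None,fx=3,fy=3,interpolation=cv2.INTER_CUBIC))
```

```text
(no output)
```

View pics/w2.png

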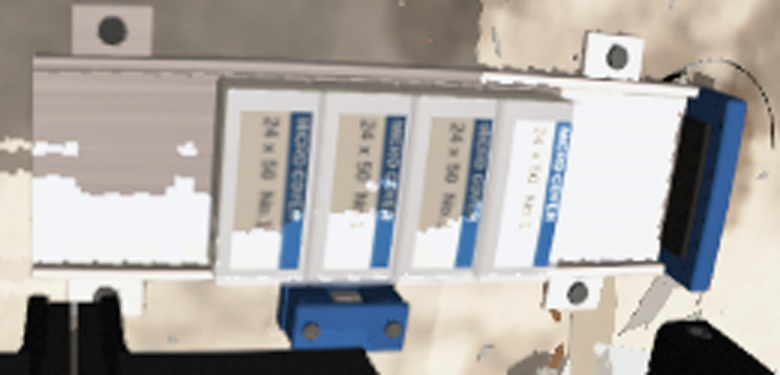

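```bash
cat >> h.py <<'E'
def wproj(P,T):
    T=np.array(T);f=192/np.tan(np.radians(65.70646984690485/2))
    p=T[:3,:3].T@(np.asarray(P)-T[:3,3]);x,y,z=p[0],-p[1],-p[2]
    r=np.hypot(x,y);th=np.arctan2(r,z);return np.array([254.21324+f*th*x/r,194.00277+f*th*y/r])
WT=[[0.97840049054187,-0.19735100413983947,-0.061522851627870766,0.5533158887812335],[0.20671344047623344,0.9319893368478148,0.29776740843894944,0.32942207529250417],[-0.0014260553658986,-0.3040533788119555,0.9526539293988799,0.2790566189511051],[0,0,0,1]]
def PR(p,r,m=0):
    c,s=np.cos(p[2]),np.sin(p[2]); x=r[0]/1e3+m*p[3];y=r[1]/1e3
    return np.array([p[0]+c*x-s*y,p[1]+s*x+c*y,r[2]/1e3])
E
python3 - <<'E'
from h import *
W=lambda x,y:np.array((x/3+230,y/3+130))
pts=[((33,57),(-110,35,9),0),((33,273),(-110,-35,9),0),((227,88),(0,31.5,26),1),((217,282),(0,-31.5,26),1),((572,100),(120,31.5,26),1),
((291,349),(-25,-56,26),0),((403,349),(16,-56,26),0),((408,287),(16,-38,26),0),((661,258),(130,-33,3),0)]
f=lambda p:np.concatenate([wproj(PR(p,r,m),WT)-W(*uv) for uv,r,m in pts])
r=least_squares(f,[.66,.266,.206,-.05],loss="soft_l1");p=r.x
print(p,np.degrees(p[2]));print(np.round(f(p).reshape(-1,2),1))
for q in [(-4.5,-103,19),(-86,0,0),(130,0,3)]: print(q,PR(p,q))
# project tip & finger
o=np.array([0.56993,0.24796]);c,s=np.cos(p[2]),np.sin(p[2]);d=o-p[:2];print("tcp rail",c*d[0]+s*d[1],-s*d[0]+c*d[1])
for uv in [S(280,350),(265,190),(318,262)]:
  w=ray("scene",*uv,.04);d=w[:2]-p[:2];print("tray",w,c*d[0]+s*d[1],-s*d[0]+c*d[1])
print("stop px resid check",proj("scene",PR(p,(-4.5,-103,19))),S(470,309))
E
```

```text
[ 0.6643315   0.27133859  0.19456957 -0.05251819] 11.148015050772017
[[-0.4  0.4]
 [-0.5 -0.8]
 [ 0.  -1.6]
 [-1.   0.4]
 [ 3.2 -0.2]
 [-0.1  0.9]
 [ 1.2 -0.1]
 [ 2.4  4.4]
 [-2.9 -0.4]]
(-4.5, -103, 19) [0.67983087 0.16941205 0.019     ]
(-86, 0, 0) [0.57995424 0.25471099 0.        ]
(130, 0, 3) [0.79187853 0.29647334 0.003     ]
tcp rail -0.09714035650277757 -0.004685473355900884
tray [0.57479129 0.14770938 0.04      ] -0.11175367033005114 -0.10398436171970428
tray [0.61889674 0.10592408 0.04      ] -0.07655939365339809 -0.15350874924716593
tray [ 0.58124227 -0.15171317  0.04      ] -0.16331604012252576 -0.3990043631036255
stop px resid check [273.65028313 178.81612815] (272.4561403508772, 179.21052631578948)
```

The two fits agree to about 5 mm. Tool y is along rail +x and tool x along rail +y. Descending behind box 4.

servo_tool(
  steps=[0,0.002,0,0.02,0,0,0.002,0,0.05,0,0,0.002,0,0.075,0,0,0.002,0,0.093,0,0,0.002,0,0.102,0,0,0.002,0,0.105,0,0,0.002,0,0.105,0],
)

```text
time: 2.68
position: [0.5709, 0.2496, 0.1953]
tool_rot: [0.631, 0.776, 0.0, 0.0]
ft_force: [0.6, 0.2, 0.3]
grip_width: 0.0005
```

Run:
```python
from rig import get_obs,camera
import cv2,numpy as np
print(get_obs()["position"],get_obs()["ft_force"])
a=camera("scene")["pixels"][110:210,190:330]; b=camera("wrist")["pixels"][130:255,190:490]
cv2.imwrite("pics/s3.png",cv2.resize(a,None,fx=5.7,fy=5.7,interpolation=cv2.INTER_CUBIC)); cv2.imwrite("pics/w3.png",cv2.resize(b,None,fx=2.6,fy=2.6,interpolation=cv2.INTER_CUBIC))
```

```text
[0.57086856 0.24961096 0.19528036] [0.6205888  0.15297141 0.34274601]
```

View pics/s3.png

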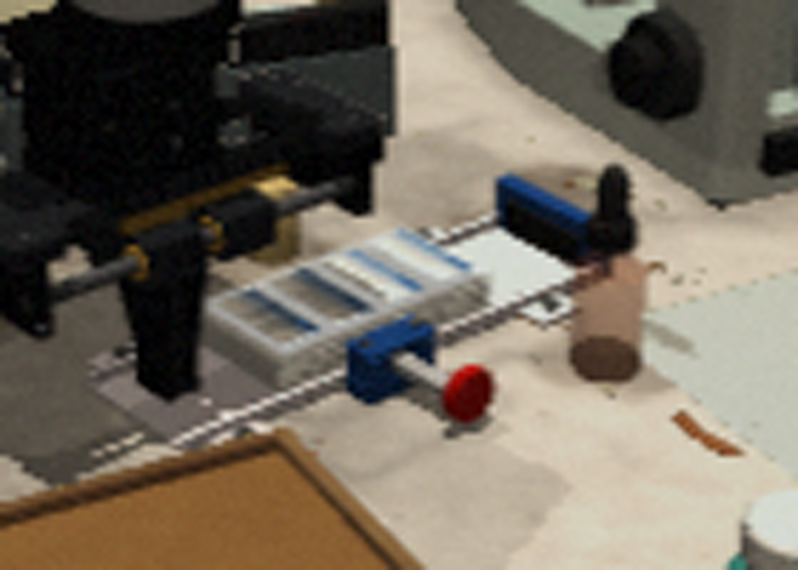

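View pics/w3.png

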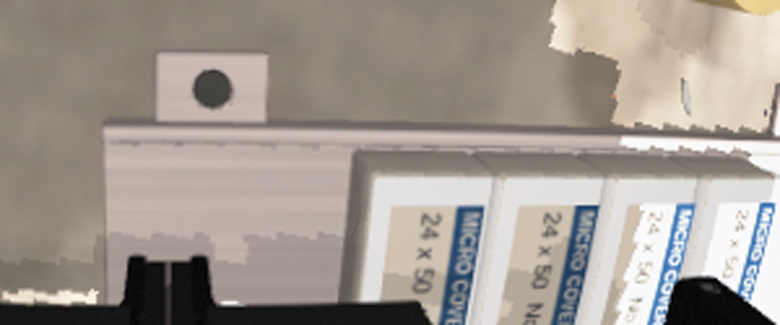

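The finger stands centred in the channel about 35 mm behind box 4, with its tip 13 mm up. Lowering 3 mm and easing forward into contact.

servo_tool(
  steps=[0,0,0.01,0.003,0,0,0,0.02,0.003,0,0,0,0.025,0.003,0,0,0,0.028,0.003,0,0,0,0.031,0.003,0,0,0,0.034,0.003,0,0,0,0.037,0.003,0,0,0,0.04,0.003,0,0,0,0.043,0.003,0,0,0,0.046,0.003,0,0,0,0.049,0.003,0,0,0,0.052,0.003,0],
)

```text
time: 4.28
position: [0.6218, 0.2602, 0.1916]
tool_rot: [0.631, 0.776, 0.0, 0.0]
ft_force: [-1.2, -0.1, -0.3]
grip_width: 0.0002
```

Run:
```python
from rig import get_obs,camera
import cv2,numpy as np
print(get_obs()["position"],get_obs()["ft_force"])
a=camera("scene")["pixels"][110:210,190:330]
cv2.imwrite("pics/s4.png",cv2.resize(a,None,fx=5.7,fy=5.7,interpolation=cv2.INTER_CUBIC))
```

```text
[0.62177997 0.26018635 0.19161963] [-1.22678895 -0.12605608 -0.28518791]
```

View pics/s4.png

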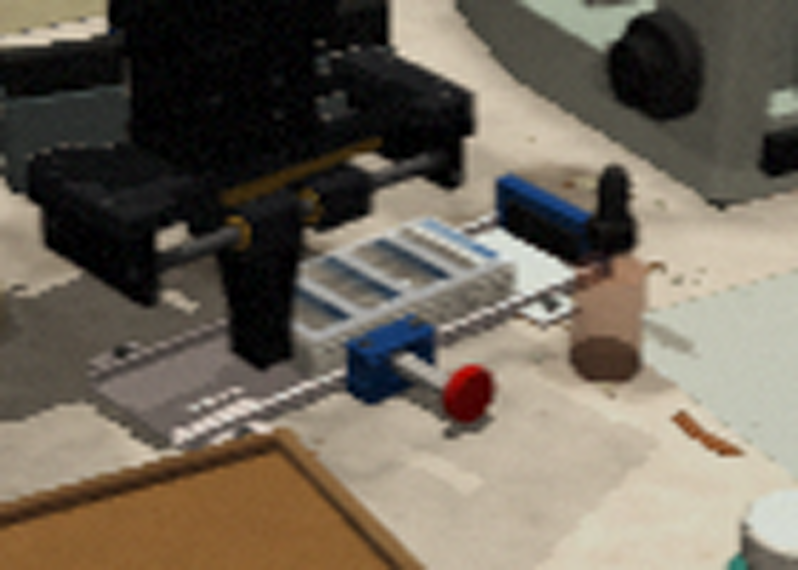

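The row is moving as one, with its leading corner now at (515,268) in the crop. Continuing.

servo_tool(
  steps=[0,0,0.003,0,0,0,0,0.006,0,0,0,0,0.0095,0,0,0,0,0.013,0,0,0,0,0.0165,0,0,0,0,0.02,0,0,0,0,0.0235,0,0,0,0,0.027,0,0,0,0,0.03,0,0,0,0,0.033,0,0,0,0,0.036,0,0,0,0,0.038,0,0],
)

```text
time: 5.82
position: [0.6589, 0.2679, 0.1917]
tool_rot: [0.631, 0.776, 0.0, 0.0]
ft_force: [-1.1, -0.4, 0.5]
grip_width: 0.0004
```

Run:
```python
from rig import get_obs,camera
import cv2,numpy as np
print(get_obs()["position"],get_obs()["ft_force"])
a=camera("scene")["pixels"][110:210,190:330]
cv2.imwrite("pics/s5.png",cv2.resize(a,None,fx=5.7,fy=5.7,interpolation=cv2.INTER_CUBIC))
```

```text
[0.65892564 0.26793683 0.19171595] [-1.05681193 -0.36039277  0.48003225]
```

View pics/s5.png

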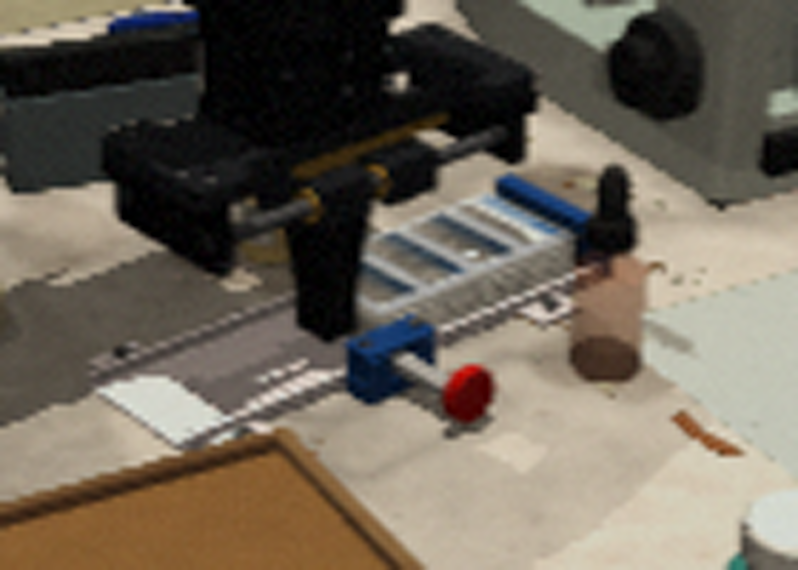

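Only a few mm remain to the stop; creeping now.

servo_tool(
  steps=[0,0,0.0015,0,0,0,0,0.003,0,0,0,0,0.0045,0,0,0,0,0.0055,0,0],
)

```text
time: 6.38
position: [0.6642, 0.2691, 0.1918]
tool_rot: [0.631, 0.776, -0.0, 0.0]
ft_force: [-1.9, 0.0, 0.2]
grip_width: 0.0004
```

servo_tool(
  steps=[0,0,0.001,0,0,0,0,0.002,0,0],
)

```text
time: 6.62
position: [0.665, 0.2693, 0.1918]
tool_rot: [0.631, 0.776, -0.002, -0.001]
ft_force: [-6.4, -1.2, 5.0]
grip_width: 0.0005
```

servo_tool(
  steps=[0,0,0.001,0,0,0,0,0.0015,0,0],
)

```text
time: 6.88
position: [0.6656, 0.2694, 0.1918]
tool_rot: [0.631, 0.776, -0.003, -0.002]
ft_force: [-8.0, -2.3, 6.6]
grip_width: 0.0002
```

Force rose to about 8 N while the motion stalled, so the row is against the stop. Checking.

Run:
```python
from rig import get_obs,camera
import cv2,numpy as np
a=camera("scene")["pixels"][110:210,190:330]; c=camera("wrist");b=c["pixels"][130:255,150:450]
print(c["T"].tolist())
cv2.imwrite("pics/s6.png",cv2.resize(a,None,fx=5.7,fy=5.7,interpolation=cv2.INTER_CUBIC)); cv2.imwrite("pics/w6.png",cv2.resize(b,None,fx=2.6,fy=2.6,interpolation=cv2.INTER_CUBIC))
```

```text
[[0.9786519261518796, -0.19791133038664013, -0.05542123008202021, 0.6487686734125594], [0.20538137709773557, 0.9316726375161406, 0.29967413376057944, 0.35042394615568523], [-0.007674462890115628, -0.3046591567773832, 0.9524305228262268, 0.17107962004105912], [0.0, 0.0, 0.0, 1.0]]
```

View pics/s6.png

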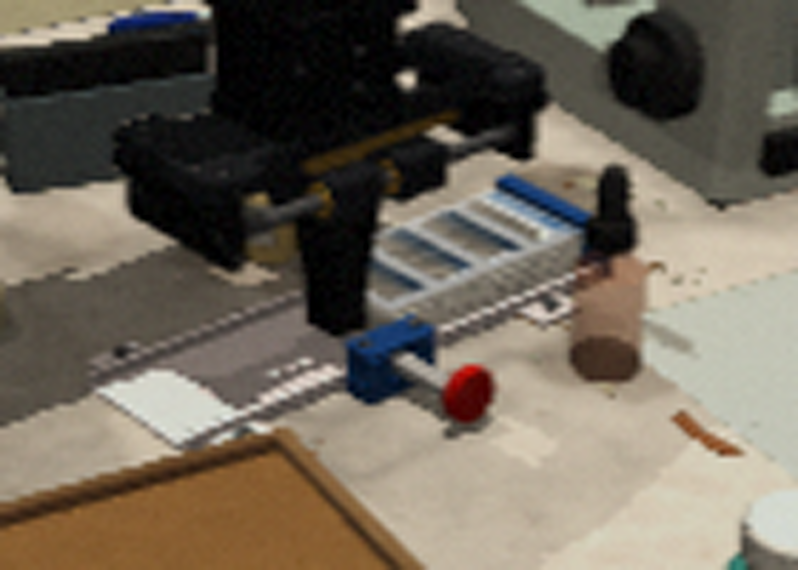

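View pics/w6.png

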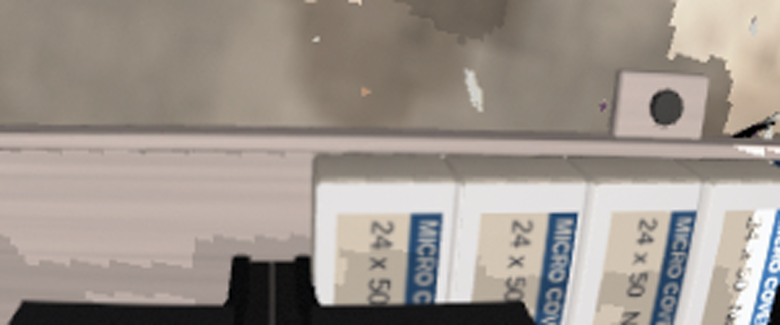

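The leading box is at the stop and no gaps show between boxes. Backing off and rising, then crossing to the head side with a quarter turn.

servo_tool(
  steps=[0,0,-0.005,0,0,0,0,-0.02,0,0,0,0,-0.03,-0.01,0,0,0,-0.03,-0.05,0,0,0,-0.03,-0.1,0,0,0,-0.03,-0.12,0,0,0,-0.03,-0.12,0],
)

```text
time: 7.85
position: [0.6387, 0.2637, 0.3139]
tool_rot: [0.631, 0.776, 0.002, 0.002]
ft_force: [0.1, 1.0, -0.8]
grip_width: 0.0006
```

servo_tool(
  steps=[0,-0.01,0.002,0,-0.12,0,-0.03,0.005,0,-0.29,0,-0.05,0.008,0,-0.46,0,-0.07,0.011,0,-0.63,0,-0.09,0.014,0,-0.8,0,-0.105,0.017,0,-0.97,0,-0.12,0.02,0,-1.14,0,-0.13,0.02,0,-1.31,0,-0.136,0.02,0,-1.47,0,-0.138,0.02,0,-1.571,0,-0.138,0.02,0,-1.571,0,-0.138,0.02,0,-1.571],
)

```text
time: 9.35
position: [0.6856, 0.1327, 0.3102]
tool_rot: [-0.102, 0.995, 0.0, -0.001]
ft_force: [-0.0, 0.1, -0.7]
grip_width: 0.0007
```

Run:
```python
from rig import get_obs,camera
import cv2,numpy as np
o=get_obs();print(o["position"],o["tool_rot"],o["ft_force"],o["q"])
a=camera("scene")["pixels"][90:230,170:350]; c=camera("wrist")
print(c["T"].tolist())
cv2.imwrite("pics/wrist7.png",c["pixels"])
cv2.imwrite("pics/s7.png",cv2.resize(a,None,fx=4.2,fy=4.2,interpolation=cv2.INTER_CUBIC)); cv2.imwrite("pics/w7.png",cv2.resize(c["pixels"],None,fx=1.5,fy=1.5,interpolation=cv2.INTER_CUBIC))
```

```text
[0.68559337 0.13268124 0.31020172] [-1.02208170e-01  9.94762284e-01  1.36810207e-04 -1.21193166e-03] [-0.01651427  0.09503509 -0.65416922] [ 3.15149651e-02  7.29815688e-01  1.31046980e+00  1.13442771e-04
  1.10374432e+00 -1.74410665e+00]
[[-0.2042855827197319, -0.9333238138329604, -0.2952525346633882, 0.6040180793138146], [0.9789110450310676, -0.19500395049048636, -0.060882059831162454, 0.1146370754600609], [-0.0007527343760629064, -0.30146329432519564, 0.9534774856102045, 0.29009190922616285], [0.0, 0.0, 0.0, 1.0]]
```

View pics/s7.png

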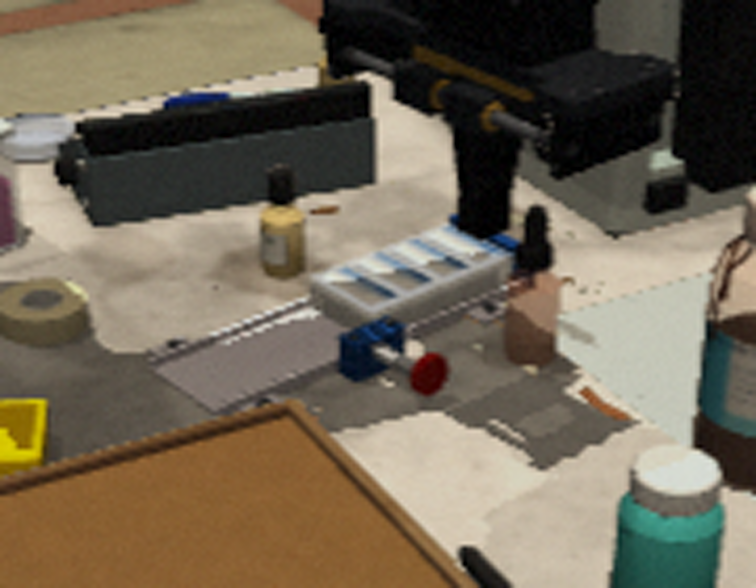

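View pics/w7.png

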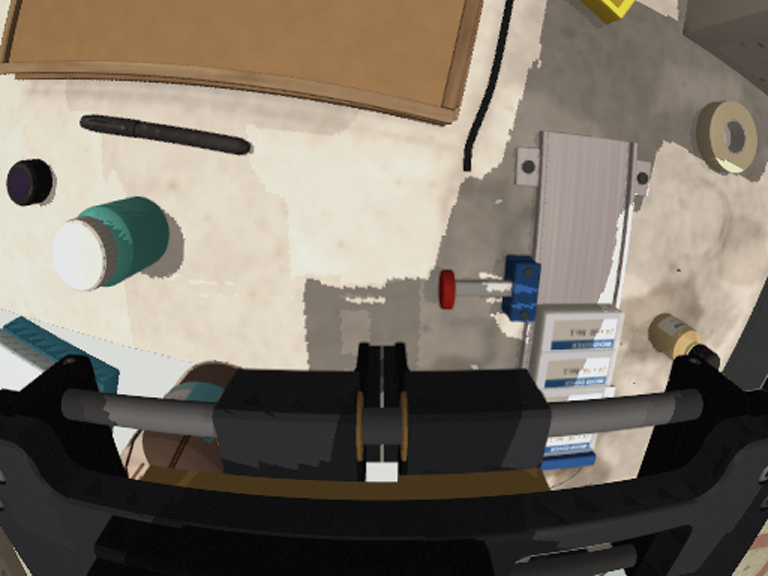

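The wrist view shows the red head's outer face at (440,289) in the 1.5× picture. The big amber flask is at (180,410), so I must check the gripper body's clearance to it before descending.

```bash
cat >> h.py <<'E'
def wray(u,v,z,T):
    T=np.array(T);f=192/np.tan(np.radians(65.70646984690485/2))
    dx,dy=u-254.21324,v-194.00277;r=np.hypot(dx,dy);th=r/f
    d=T[:3,:3]@np.array([np.sin(th)*dx/r,-np.sin(th)*dy/r,-np.cos(th)]);o=T[:3,3];return o+d*(z-o[2])/d[2]
WT7=[[-0.2042855827197319,-0.9333238138329604,-0.2952525346633882,0.6040180793138146],[0.9789110450310676,-0.19500395049048636,-0.060882059831162454,0.1146370754600609],[-0.0007527343760629064,-0.30146329432519564,0.9534774856102045,0.29009190922616285],[0,0,0,1]]
E
python3 - <<'E'
from h import *
p=np.array([.662,.2687,.2004]);c,s=np.cos(p[2]),np.sin(p[2])
def rl(w): d=np.array(w[:2])-p[:2];return np.round(1e3*np.array([c*d[0]+s*d[1],-s*d[0]+c*d[1]]),1)
W=lambda x,y,z:wray(x/1.5,y/1.5,z,WT7)
tcp=np.array([.6856,.1327])
ta=np.array([c,s]) 
for nm,w in dict(head=W(440,289,.019),bridgeL=W(512,322,.026),railopenL=W(541,131,.009),railopenR=W(636,141,.009),jar=W(150,235,.0),box4backL=W(545,305,.026),box4backR=W(622,313,.026),flaskscene=ray("scene",353,200,0),flaskwrist=W(205,365,.05),dropscene=ray("scene",*S(605,292),0)).items():
    print(nm,np.round(w,4),"rail",rl(w),"from tcp",rl(w)-rl(tcp))
print("tcp",rl(tcp))
# flask top in scene
for z in (.1,.12,.14,.16): print(z,proj("scene",[*ray("scene",353,200,0)[:2],z]))
E
```

```text
head [0.679  0.1684 0.019 ] rail [  -3.3 -101.6] from tcp [ 0.6 36.4]
bridgeL [0.6891 0.2197 0.026 ] rail [ 16.8 -53.5] from tcp [20.7 84.5]
railopenL [0.5643 0.2112 0.009 ] rail [-107.2  -36.9] from tcp [-103.3  101.1]
railopenR [0.5485 0.2828 0.009 ] rail [-108.4   36.4] from tcp [-104.5  174.4]
jar [ 0.6865 -0.0394  0.    ] rail [ -37.4 -306.8] from tcp [ -33.5 -168.8]
box4backL [0.6732 0.2388 0.026 ] rail [  5.1 -31.5] from tcp [  9.  106.5]
box4backR [0.6671 0.3001 0.026 ] rail [11.3 29.8] from tcp [ 15.2 167.8]
flaskscene [0.8099 0.0238 0.    ] rail [  96.2 -269.4] from tcp [ 100.1 -131.4]
flaskwrist [0.7498 0.03   0.05  ] rail [  38.5 -251.4] from tcp [  42.4 -113.4]
dropscene [0.7534 0.1804 0.    ] rail [  72.  -104.8] from tcp [75.9 33.2]
tcp [  -3.9 -138. ]
0.1 [358.18486895 162.44147126]
0.12 [359.28752603 154.44634422]
0.14 [360.4139791  146.27867769]
0.16 [361.56500684 137.93282551]
```

Run:
```python
import cv2
a=cv2.imread("pics/wrist7.png")[165:320,270:440]; cv2.imwrite("pics/w7b.png",cv2.resize(a,None,fx=3.8,fy=3.8,interpolation=cv2.INTER_CUBIC))
```

```text
(no output)
```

View pics/w7b.png

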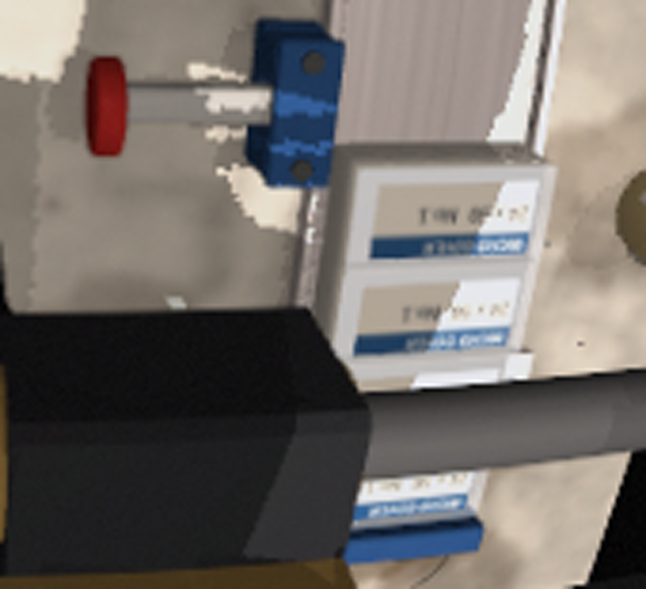

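The row is square, and box 4's rear face clears the bolt line by about 6 mm. The head's face is 36 mm along tool +y from the TCP and within 1 mm in x. Flask and dropper are clear of the body, so I'm descending.

servo_tool(
  steps=[0,0,0,0.02,0,0,0,0,0.05,0,0,0,0,0.08,0,0,0,0,0.1,0,0,0,0,0.112,0,0,0,0,0.117,0,0,0,0.005,0.117,0,0,0,0.012,0.117,0,0,0,0.018,0.117,0,0,0,0.018,0.117,0],
)

```text
time: 10.7
position: [0.6821, 0.1511, 0.1953]
tool_rot: [-0.103, 0.995, 0.0, 0.0]
ft_force: [0.7, -0.8, -0.6]
grip_width: 0.0002
```

Run:
```python
from rig import get_obs,camera
import cv2,numpy as np
o=get_obs();print(o["position"],o["ft_force"])
a=camera("scene")["pixels"][90:230,170:350]; c=camera("wrist")["pixels"]
cv2.imwrite("pics/s8.png",cv2.resize(a,None,fx=4.2,fy=4.2,interpolation=cv2.INTER_CUBIC)); cv2.imwrite("pics/w8.png",cv2.resize(c[100:300,200:450],None,fx=3,fy=3,interpolation=cv2.INTER_CUBIC))
```

```text
[0.68213746 0.15111588 0.19531174] [ 0.65270569 -0.75029468 -0.58998917]
```

View pics/s8.png

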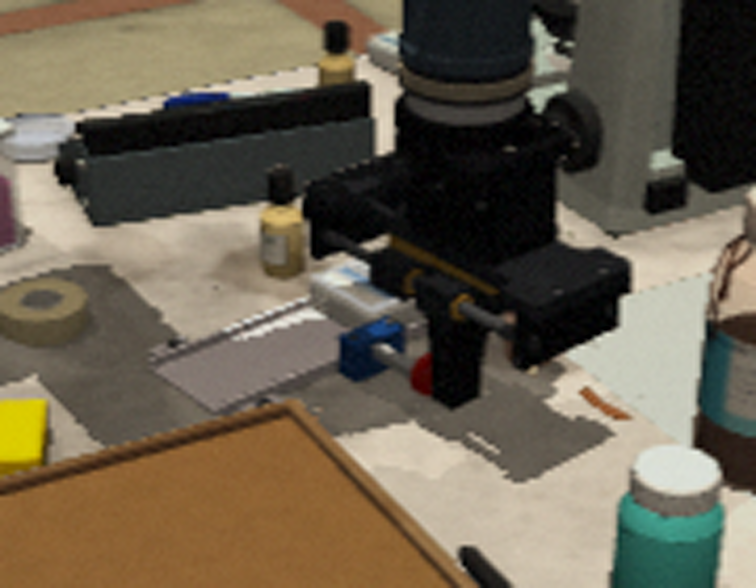

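View pics/w8.png

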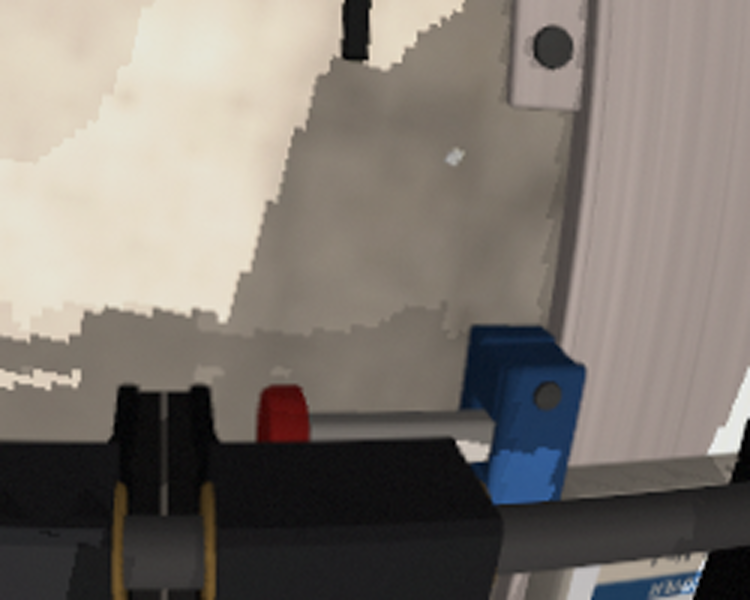

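The finger stands about 10 mm behind the head and aligned with it. Pushing the bolt in.

servo_tool(
  steps=[0,0,0.003,0,0,0,0,0.006,0,0,0,0,0.008,0,0,0,0,0.01,0,0,0,0,0.012,0,0,0,0,0.0145,0,0,0,0,0.017,0,0,0,0,0.0195,0,0,0,0,0.022,0,0,0,0,0.0245,0,0,0,0,0.027,0,0,0,0,0.029,0,0],
)

```text
time: 12.3
position: [0.6764, 0.1788, 0.1947]
tool_rot: [-0.103, 0.995, 0.0, 0.0]
ft_force: [1.4, -1.0, -1.0]
grip_width: 0.0003
```

servo_tool(
  steps=[0,0,0.0015,0,0,0,0,0.003,0,0,0,0,0.0045,0,0],
)

```text
time: 12.68
position: [0.6755, 0.1831, 0.1948]
tool_rot: [-0.103, 0.995, 0.0, 0.0]
ft_force: [1.6, -1.5, -0.9]
grip_width: 0.0005
```

servo_tool(
  steps=[0,0,0.001,0,0,0,0,0.002,0,0],
)

```text
time: 12.92
position: [0.6751, 0.185, 0.1948]
tool_rot: [-0.103, 0.995, 0.0, 0.0]
ft_force: [1.5, -1.8, -0.7]
grip_width: 0.0008
```

servo_tool(
  steps=[0,0,0.0015,0,0,0,0,0.003,0,0],
)

```text
time: 13.18
position: [0.6745, 0.1879, 0.1948]
tool_rot: [-0.103, 0.995, -0.0, 0.0]
ft_force: [2.4, -4.5, -0.4]
grip_width: 0.0003
```

servo_tool(
  steps=[0,0,0.001,0,0,0,0,0.002,0,0],
)

```text
time: 13.42
position: [0.6744, 0.1885, 0.1948]
tool_rot: [-0.103, 0.995, -0.002, 0.0]
ft_force: [2.2, -7.4, -0.9]
grip_width: 0.0007
```

Run:
```python
from rig import get_obs,camera
import cv2,numpy as np
o=get_obs();print(o["position"],o["ft_force"])
a=camera("scene")["pixels"][90:230,170:350]; c=camera("wrist")["pixels"]
cv2.imwrite("pics/s9.png",cv2.resize(a,None,fx=4.2,fy=4.2,interpolation=cv2.INTER_CUBIC)); cv2.imwrite("pics/w9.png",cv2.resize(c[100:300,200:450],None,fx=3,fy=3,interpolation=cv2.INTER_CUBIC))
```

```text
[0.67440328 0.18847607 0.19482945] [ 2.17492552 -7.39585187 -0.86659786]
```

View pics/w9.png

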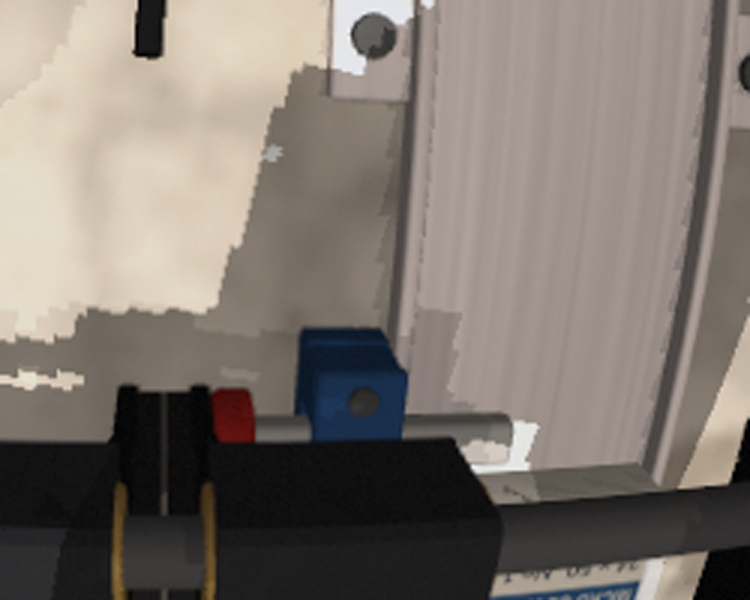

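The bar stands across about a third of the channel (22 of 66 mm) and motion has stalled, so it's on its stop. One last firm nudge, then retreat.

servo_tool(
  steps=[0,0,0.0015,0,0,0,0,0.003,0,0],
)

```text
time: 13.78
position: [0.6743, 0.1893, 0.1949]
tool_rot: [-0.104, 0.995, -0.004, 0.0]
ft_force: [4.0, -15.6, -0.1]
grip_width: 0.0001
```

servo_tool(
  steps=[0,0,-0.006,0,0,0,0,-0.02,0,0,0,0,-0.03,0,0,0,0,-0.035,-0.02,0,0,0,-0.035,-0.06,0,0,0,-0.035,-0.1,0,0,0,-0.035,-0.12,0,0,0,-0.035,-0.12,0],
)

```text
time: 14.78
position: [0.6809, 0.1587, 0.3172]
tool_rot: [-0.103, 0.995, -0.0, 0.002]
ft_force: [0.2, -0.4, -0.3]
grip_width: 0.0005
```

Run:
```python
from rig import get_obs,camera
import cv2,numpy as np
o=get_obs();print(o["position"],o["ft_force"])
a=camera("scene")["pixels"][90:230,170:350]; c=camera("wrist");d=camera("side")["pixels"][140:260,100:270]
cv2.imwrite("pics/wrist10.png",c["pixels"]);print(c["T"].tolist())
cv2.imwrite("pics/s10.png",cv2.resize(a,None,fx=4.2,fy=4.2,interpolation=cv2.INTER_CUBIC)); cv2.imwrite("pics/w10.png",cv2.resize(c["pixels"][130:320,250:450],None,fx=3.1,fy=3.1,interpolation=cv2.INTER_CUBIC))
cv2.imwrite("pics/d10.png",cv2.resize(d,None,fx=4.5,fy=4.5,interpolation=cv2.INTER_CUBIC))
```

```text
[0.68089562 0.15870139 0.31721981] [ 0.17377882 -0.39179371 -0.27876405]
[[-0.20539816130353, -0.9323983668097341, -0.29739684077620643, 0.5986867870226369], [0.9786779010718646, -0.1960196949378912, -0.06136648230120368, 0.14042112896492245], [-0.0010776301299438202, -0.30366027854659433, 0.9527797615117075, 0.2944625895697804], [0.0, 0.0, 0.0, 1.0]]
```

View pics/s10.png

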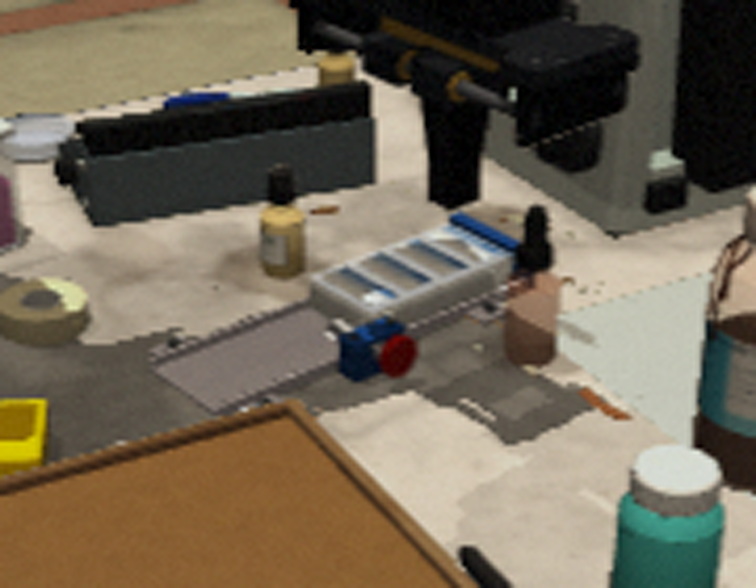

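View pics/w10.png

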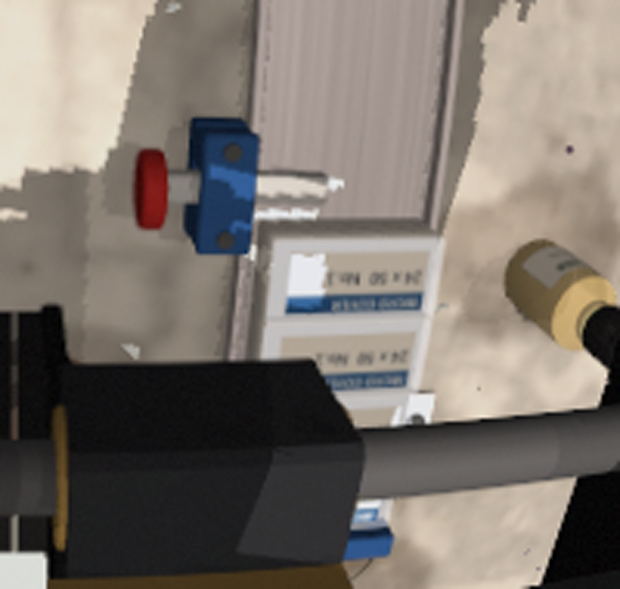

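View pics/d10.png

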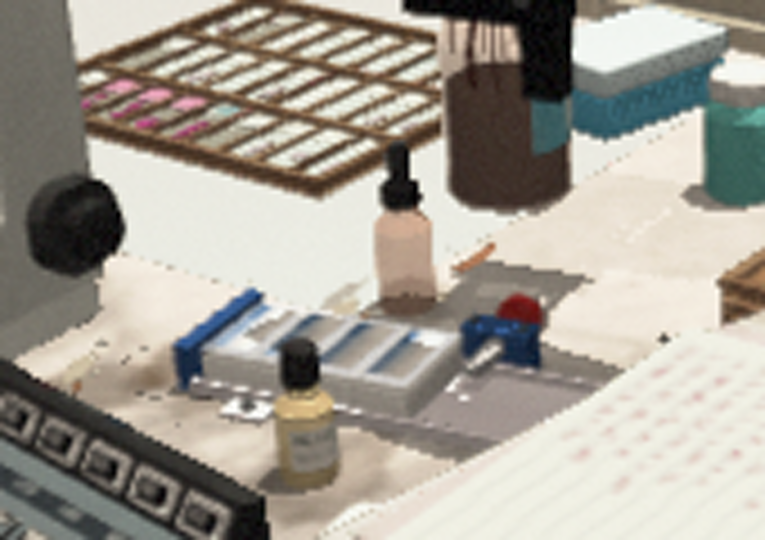

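Run:
```python
from h import *
from rig import camera
T=[[-0.20539816130353,-0.9323983668097341,-0.29739684077620643,0.5986867870226369],[0.9786779010718646,-0.1960196949378912,-0.06136648230120368,0.14042112896492245],[-0.0010776301299438202,-0.30366027854659433,0.9527797615117075,0.2944625895697804],[0,0,0,1]]
w=wray(136/3.1+250,190/3.1+130,.019,T);w0=np.array([.679,.1684,.019]);d=w-w0;c,s=np.cos(.2004),np.sin(.2004);print(w,"travel",-s*d[0]+c*d[1])
a=camera("side")["pixels"][195:235,130:215];cv2.imwrite("pics/d11.png",cv2.resize(a,None,fx=9,fy=9,interpolation=cv2.INTER_CUBIC))
```

```text
[0.67399441 0.19544135 0.019     ] travel 0.027496586021157454
```

View pics/d11.png

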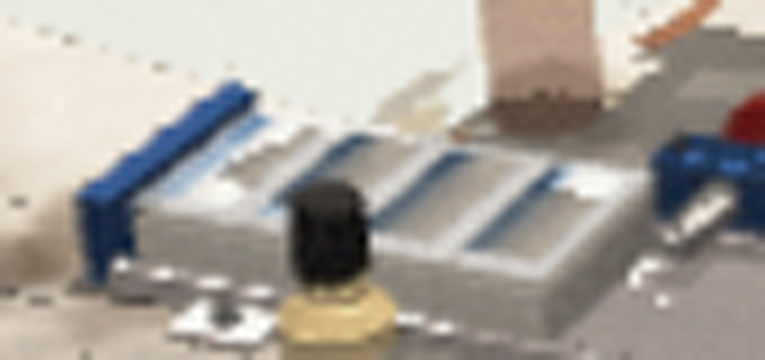

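The leading box is flush on the blue stop, the row is together, and the measured bolt travel is 27.5 mm of 28, with a hard stop felt at 15 N. The arm is clear, so I'm handing in.

```bash
python3 -c "
from rig import hand_in
print(hand_in())"
```

```text
the job is handed in; nothing more can be done
None
```

The job is done and handed in at about 15 s of the 43 s allowed. With the closed fingers low on box 4, I pushed all four boxes as one train to the blue end stop. I then backed off, crossed over and pushed the red-headed bolt in behind them.

**Row:** pushing against the stop brought the force up to about 8 N and the motion stalled. The last pictures show the leading box flush on the stop and no gaps between boxes.

**Bolt:** it stopped hard, with the force reaching about 15 N. The camera measured its travel at 27.5 mm of 28 mm, which agrees within the calibration accuracy. The bar stands across the channel behind box 4.

**Clearance:** the arm is clear of everything, and the bottles, jar, tape roll and yellow look-alike look unmoved in the pictures. I did not re-check the loupe or the far end of the marker after the last move; the arm went nowhere near them.

**Disagreement:** the first rail fits from the outer cameras and from the wrist camera differed by about 5 mm. I used their mean and relied on contact force for the end positions.

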